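# Wedge the thread cupboard's door shut

## Robot

A 6-joint arm with a two-finger parallel gripper is mounted at the origin on a cart in front of the work surface, level with it; the furniture and walls round the work are solid. World frame = base frame: x ahead of the robot, y to its left, z up, the work surface at z = 0. Lengths are in m, angles in rad, forces in N, time in s.
With the tool pointing down it reaches from about 0.35 to 0.875 m from the base axis. Payload 15.5 kg.
Tool frame: the origin (TCP) lies midway between the tips of the shut fingers; the grasp point (between the pads) lies 19 mm behind it; z points along the fingers, y is the direction in which the jaws open and shut (so a half turn about z gives the same grasp; the last joint's range is limited). The gripper opens to 85 mm and grips with 20 to 120 N. Pads are 22 mm wide; open, the fingers measure 114 mm over their backs; the gripper's body (76 mm by 85 mm) begins 54 mm behind the grasp point. The pads swing forward as they close: fully open they stand 13 mm farther back than shut.
Start: joints at [-1.268, 0.494, 1.345, -0, 1.302, -0.096], TCP at [0.243, -0.576, 0.231] pointing down, gripper open.
Joint ranges: [-2.91, 2.91], [-0.82, 2.16], [0.22, 2.67], [-1.22, 4.37], [0.12, 2.79], [-3.08, 3.08]. Speed limits (rad/s): [1.89, 1.89, 2.57, 3.01, 3.01, 3.01].

## Interface

Orientations are given as a rotation vector (axis times angle).
In Python, from rig import read_state, capture, camera_params, finish_job gives the robot as it stands.
- The arm moves only by the shell command python3 -m pendant 'ROWS'. ROWS is JSON, a list of rows, each an object with "gripper": the opening, from -1 (shut) to 1 (fully open), so that 0 is half open; "slide": the shift along the tool's x, y, z in mm, a list of three; "turn": the turn, a rotation vector about the tool's x, y, z in degrees, a list of three. A call has 1 to 20 rows; each row is the pose to reach, as a shift and turn from the pose commanded when the call began, along the tool's axes at that moment; what a row does not reach only later rows make up. A row lasts 1/12 s, in which the tool goes at most 41.7 mm and 7.16 degrees, less where a joint would pass 70% of its speed; a pose out of reach is approached as far as the arm can. A call with a gripper value outside its range is refused whole. The fingers move at their own pace and stop on an object; the grip force is fixed at half the most. Time passes only in rows, so rows that repeat a pose let the fingers close. It gives the time, the measured TCP pose, the force and the opening at its end, in the units of the state.
- read_state(): the state, without advancing time (a new reading comes with each control period).
- capture(name): name is "scene" or "top"; returns the picture (420x560x3 uint8, blue, green, red); there is no depth.
- camera_params(name): a dict with "fx", "fy", "cx", "cy" (pixels), "R" (3x3) and "t" (3): a world point X has camera coordinates R X + t. Camera axes: x right, y down, z forward; pixel columns grow to the right and rows downward; lengths in m; the calibration is good to about 2 mm. A picture is of the moment at which its call begins. camera_params takes no time and is no camera call.
- finish_job(): hands the job in, once; it reports no verdict.
The state is a dict: "time": time; "qpos": joint angles; "joint_velocities": joint speeds; "tau": joint torques, N m; "eef_pos": TCP position; "ee_rot": TCP orientation; "ft_force": force on the tool from outside, world axes, zero at the start; "torque": the same for the moment, N m; "gripper_width": finger opening in m.
Only numpy, scipy, OpenCV 4.12 (cv2) and the standard library are available. Lean on these libraries where they do the work, as an engineer would, in place of code of your own. Each camera call takes 0.05 s, during which the arm holds its last target.

## Task

The push catch of the little thread cupboard is worn out: it no longer latches, and its spring pin pops the door ajar. Push the open door to, then drive the black rubber wedge, thin end first, in from the front under the door's lower edge until the door is fully shut and the wedge is jammed tight, having lifted the door about 2 mm or more on its loose hinges, so that it stays shut by itself. Leave the wedge lying flat there, let go, and do not disturb the snap jar, the thread reel or the stamp standing by.

Things in the scene. Friction and masses are not known exactly. Their poses are not given: they have to be found in the camera images.
- cupboard: white counter-top cupboard, 160 wide (y) x 100 deep (x) x 160 mm high, fixed; four feet 22 mm high, 8 mm in radius, 66 mm either side of its middle, open between. Origin: centre of its footprint, on the table. x points from its front to its back, y to the robot's left, z up. A red tin is on its roof
- door (a joint): swing of its blue-framed, clear-paned door, rad: 0 fully shut, grows as the free left (+y) edge comes towards the robot. Upright hinge axis on the right, at cupboard x -57, y -81 mm. The door stays where it is left, except that below about 0.09 rad the catch's spring pin (inside, top left, under 1 N) pushes it open again
- door_lift (a joint): how far the door has been raised on its loose hinges, m: 0 hanging normally; 4 mm of play, then solid. Raising it takes about 2.7 N to start and 0.5 N more for each mm; it sinks back when let go. Driving the wedge in to 2 or 3 mm of lift takes a level push of about 8 to 15 N, more if it is pressed down as well; friction then holds it
- door_edge (a point): middle of the door's front lower edge, 77 mm left of the hinge axis; axes like the cupboard's when shut, turning with the door. The door reaches from 4 to 160 mm from the axis and from 10 to 157 mm above the table, 12 mm thick, outer face at cupboard x -63 mm when shut. A knob near the free edge, 100 mm up, stands 19 mm out
- wedge_centre (a point): centre (half-way up) of the loose black rubber wedge, 150 long (x) x 36 wide (y) mm, about 90 g, upright flanks, flat underside 7.5 mm below; 3 mm high at the nose (+x end), rising evenly to 27 mm at the heel. z up. It meets the hanging door's edge with about 44 mm of nose behind the outer face; each further 6 mm raises the door 1 mm (60 mm in is well jammed)
- wedge_nose (a point): underside of the wedge's thin end, in its middle
- jar: bystander: small white-capped jar of snaps, 34 mm across, 44 mm high; origin at the centre of its underside
- reel: bystander: red thread reel, 29 mm across, 46 mm high; origin at the centre of its underside
- stamp: bystander: hand stamp with a black knob, 28 x 44 x 55 mm; origin at the centre of its underside
- snap_press: green hand press standing to the right of the cupboard, fixed, not used here: base plate 215 x 124 mm, 24 mm high; origin under its middle. Keep wrists off its lever, whose red grip leans towards the robot at x -127 to -68, y -51 to -25 mm from the origin, 334 to 425 mm up, and whose rod runs down from there to the column
- cash_box: blue cash box at the left of the work, fixed, not used here: 169 (x) x 209 (y) x 87 mm high with a yellow tape measure on it; origin under its centre. Its near flank is about 70 mm or more to the left of the line along which the wedge goes in at the middle of the door

How it is judged:
By the outcome, as a careful person would: the job done as asked, in the order asked, and still so for the second after the job is handed in, with the robot touching nothing.
It also fails if it takes over 67 s, if anything falls off the work surface, if the arm or the gripper's body presses on something with over 40 N, if the wrist force passes 120 N, or if a joint passes its speed limit or range.

## Working session

There is one attempt and no reset: what is moved stays moved. The work goes in short steps, Python scripts to look and compute and a shell command to move; the robot and the scene stay as the last step left them, time stands still between calls to the robot, and variables do not carry over. Pictures are saved under pics/ and viewed, and the job is handed in when it is done.

```bash
mkdir -p pics; cat > h.py <<'E'
import numpy as np, cv2
from rig import *
from scipy.spatial.transform import Rotation as Ro
def ray(cam,u,v,z):
    p=camera_params(cam);R=np.array(p["R"]);t=np.array(p["t"])
    d=R.T@np.array([(u-p["cx"])/p["fx"],(v-p["cy"])/p["fy"],1]);c=-R.T@t
    return c+d*(z-c[2])/d[2]
def proj(cam,X):
    p=camera_params(cam);q=np.array(p["R"])@np.array(X)+np.array(p["t"])
    return p["fx"]*q[0]/q[2]+p["cx"],p["fy"]*q[1]/q[2]+p["cy"]
def snap(name,cam):
    im=capture(cam);cv2.imwrite(f"pics/{name}.png",im);return im
E
python3 - <<'E'
from h import *
for c in("scene","top"):
    snap("a_"+c,c);p=camera_params(c);R=np.array(p["R"]);print(c,-R.T@np.array(p["t"]),R[2],p["fx"])
s=read_state();print(s)
E
```

```text
scene [-0.22659826 -0.62898151  0.66465295] [ 0.68588894  0.49868927 -0.52996733] 513.829829123587
top [0.33181976 0.06990607 0.95098956] [ 0.21142519 -0.11783776 -0.97026473] 379.90800397846266
{'time': 0.1, 'qpos': array([-1.26748114e+00,  4.94107980e-01,  1.34609015e+00,  7.42120602e-06,
        1.30252568e+00, -9.55138165e-02]), 'joint_velocities': array([ 0.00033994, -0.00260724, -0.00156017,  0.00208481, -0.00284542,
        0.00110369]), 'tau': array([-1.68790643e-04, -8.83594394e+01, -3.84561574e+01, -2.69141731e-05,
        5.25848125e-03,  1.99465882e-05]), 'eef_pos': array([ 0.24260625, -0.57561931,  0.23076091]), 'ee_rot': array([-3.07823199e+00, -6.22109216e-01,  1.73039850e-04]), 'ft_force': array([ 0.41785013,  0.2322163 , -0.77013145]), 'torque': array([-0.01813266,  0.0109074 , -0.0033341 ]), 'gripper_width': 0.08486638447447414}
```

View pics/a_scene.png

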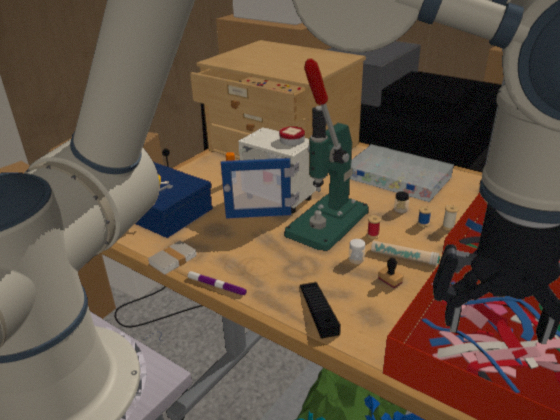

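View pics/a_top.png

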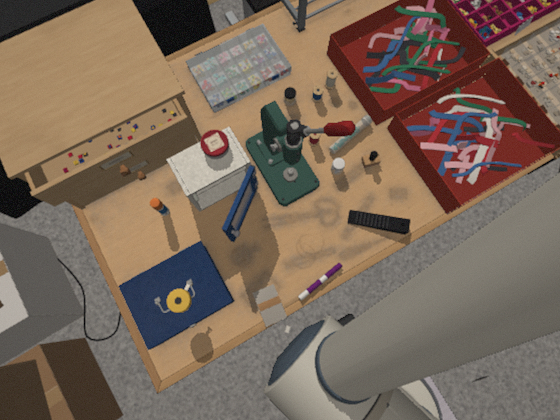

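The scene view shows the open door (255,190), wedge (319,310), jar (357,250), stamp (391,272) and reel (374,226). In the top view the wedge is at (379,222), the cupboard roof at (208,165) and the door's top edge at (242,203). Next I'll enlarge both and measure.

```bash
python3 - <<'E'
from h import *
a=cv2.imread("pics/a_top.png");b=cv2.imread("pics/a_scene.png")
cv2.imwrite("pics/z1.png",cv2.resize(a[120:270,150:430],None,fx=2.85,fy=2.85,interpolation=cv2.INTER_CUBIC))
cv2.imwrite("pics/z2.png",cv2.resize(b[120:345,170:450],None,fx=2.66,fy=2.66,interpolation=cv2.INTER_CUBIC))
for c in("top","scene"):
    for x in((.5,0,0),(.6,0,0),(.5,.1,0)): print(c,proj(c,x))
# wedge mask
m=(a.max(2)<50).astype(np.uint8); m2=np.zeros_like(m);m2[200:245,335:420]=m[200:245,335:420]
cs,_=cv2.findContours(m2,0,2);k=max(cs,key=cv2.contourArea);r=cv2.minAreaRect(k);print(r,cv2.approxPolyDP(k,2,True)[:,0])
m=(b.max(2)<50).astype(np.uint8); m2=np.zeros_like(m);m2[275:340,290:345]=m[275:340,290:345]
cs,_=cv2.findContours(m2,0,2);k=max(cs,key=cv2.contourArea);print(cv2.approxPolyDP(k,2,True)[:,0])
E
```

```text
top (np.float64(270.1609360125411), np.float64(234.66777488275227))
top (np.float64(251.1858511982701), np.float64(201.8488424277439))
top (np.float64(235.54951017004308), np.float64(254.17591083032025))
scene (np.float64(247.09222098717146), np.float64(238.63333468725156))
scene (np.float64(273.043794847313), np.float64(218.64439980829843))
scene (np.float64(213.94897906666102), np.float64(225.3619581649136))
((378.37841796875, 221.729736328125), (60.8276252746582, 14.79590892791748), 9.462322235107422) [[349 213]
 [348 222]
 [401 233]
 [407 232]
 [408 229]
 [407 219]
 [378 215]
 [376 220]
 [374 214]
 [357 211]]
[[301 285]
 [320 336]
 [338 334]
 [339 324]
 [317 285]]
```

View pics/z1.png

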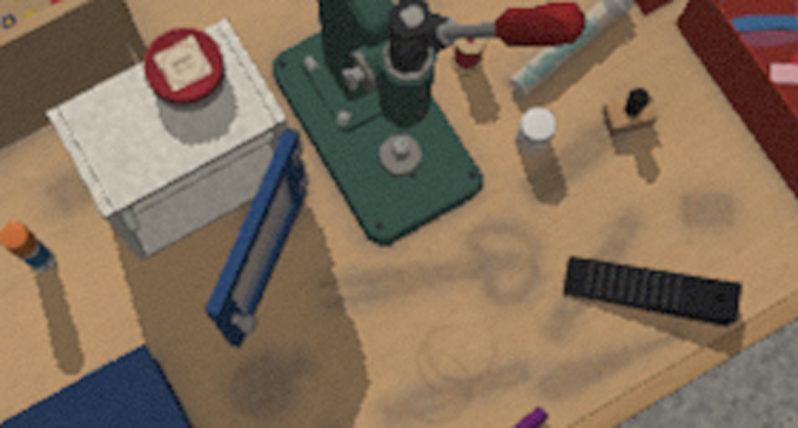

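View pics/z2.png

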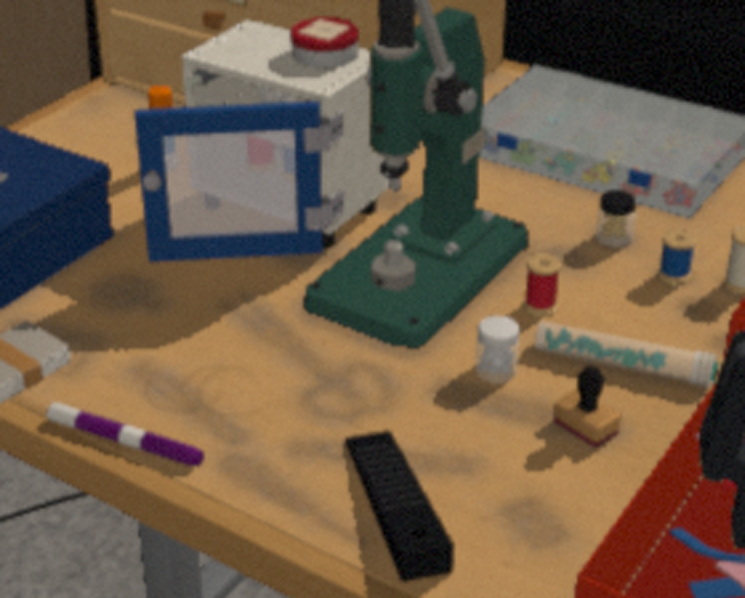

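```bash
python3 - <<'E'
from h import *
def T(u,v,z): return ray("top",150+u/2.85,120+v/2.85,z)[:2].round(4)
def S(u,v,z): return ray("scene",170+u/2.66,120+v/2.66,z)[:2].round(4)
print("nose top",T(570,258,.003),T(566,293,.003)," heel",T(740,283,.027),T(735,325,.02))
print("nose scene",S(346,438,.003),S(390,432,.003),"heel",S(452,540,.027),S(410,555,.027),S(405,578,0),S(452,570,0))
print("roof",[T(*p,.16) for p in((48,113),(228,25),(287,125),(110,213))])
print("roof scene",[S(*p,.16) for p in((185,57),(255,22),(390,70))])
print("door top edge",[T(*p,.157) for p in((290,130),(302,140),(208,308),(222,316))])
print("door scene",[S(*p,.157) for p in((137,113),(322,101))],[S(*p,.010) for p in((151,262),(322,247))])
print("jar",T(538,127,.044),S(498,375,0),"stamp",S(588,425,.01),"reel",S(542,302,0),T(465,55,.046))
print("base press",[T(*p,.024) for p in((274,70),(480,185),(385,242))])
E
```

```text
nose top [ 0.452  -0.2092] [ 0.4264 -0.1887]  heel [ 0.3558 -0.3189] [ 0.3271 -0.2966]
nose scene [ 0.4292 -0.1907] [ 0.4532 -0.2143] heel [ 0.358  -0.3209] [ 0.3312 -0.3052] [ 0.335  -0.2996] [ 0.3584 -0.3217]
roof [array([0.7339, 0.1275]), array([ 0.7299, -0.0298]), array([ 0.632 , -0.0296]), array([0.6368, 0.122 ])]
roof scene [array([0.6345, 0.1176]), array([0.7327, 0.1122]), array([ 0.7089, -0.053 ])]
door top edge [array([ 0.6284, -0.03  ]), array([ 0.6165, -0.0341]), array([0.5348, 0.0918]), array([0.5242, 0.0856])]
door scene [array([0.5295, 0.0841]), array([ 0.6312, -0.0339])] [array([0.5281, 0.0832]), array([ 0.632 , -0.0306])]
jar [ 0.5628 -0.2372] [ 0.563  -0.2467] stamp [ 0.5338 -0.3368] reel [ 0.6743 -0.2295] [ 0.6541 -0.2161]
base press [array([ 0.7371, -0.0624]), array([ 0.5468, -0.1693]), array([ 0.5435, -0.0687])]
```

```bash
cat >> h.py <<'E'
def go(x,y,z,yaw=None):
    s=read_state();R=Ro.from_rotvec(s["ee_rot"]);M=R.as_matrix()
    d=M.T@(np.array([x,y,z])-s["eef_pos"])*1000
    cur=np.degrees(np.arctan2(M[1,0],M[0,0]));out=[]
    tgt=cur if yaw is None else yaw
    G=Ro.from_euler("z",tgt,degrees=True)*Ro.from_euler("x",180,degrees=True)
    t=np.degrees((R.inv()*G).as_rotvec())
    print("slide",d.round(1),"turn",t.round(1),"curyaw",cur.round(2),"tilt",np.degrees(np.arccos(-M[2,2])).round(2))
def st():
    s=read_state();print(round(s["time"],2),s["eef_pos"].round(4),"F",s["ft_force"].round(1),"w",round(s["gripper_width"],4),"q",s["qpos"].round(2))
E
python3 - <<'E'
from h import *
go(.45,.08,.2,0)
print(ray("top",150+185/2.85,120+65/2.85,.19))
E
```

```text
slide [ 445.7 -523.6   31.4] turn [-0.1  0.  22.9] curyaw 22.85 tilt 0.06
[0.70186441 0.01797965 0.19      ]
```

```bash
python3 -m pendant '[{"gripper":-1,"slide":[100,-118,0],"turn":[0,0,6]},{"gripper":-1,"slide":[200,-235,0],"turn":[0,0,12]},{"gripper":-1,"slide":[446,-524,0],"turn":[0,0,22.9]},{"gripper":-1,"slide":[446,-524,0],"turn":[0,0,22.9]},{"gripper":-1,"slide":[446,-524,0],"turn":[0,0,22.9]},{"gripper":-1,"slide":[446,-524,0],"turn":[0,0,22.9]},{"gripper":-1,"slide":[446,-524,0],"turn":[0,0,22.9]},{"gripper":-1,"slide":[446,-524,0],"turn":[0,0,22.9]},{"gripper":-1,"slide":[446,-524,0],"turn":[0,0,22.9]},{"gripper":-1,"slide":[446,-524,0],"turn":[0,0,22.9]},{"gripper":-1,"slide":[446,-524,0],"turn":[0,0,22.9]},{"gripper":-1,"slide":[446,-524,0],"turn":[0,0,22.9]},{"gripper":-1,"slide":[446,-524,0],"turn":[0,0,22.9]},{"gripper":-1,"slide":[446,-524,0],"turn":[0,0,22.9]},{"gripper":-1,"slide":[446,-524,0],"turn":[0,0,22.9]},{"gripper":-1,"slide":[446,-524,0],"turn":[0,0,22.9]},{"gripper":-1,"slide":[446,-524,0],"turn":[0,0,22.9]},{"gripper":-1,"slide":[446,-524,0],"turn":[0,0,22.9]},{"gripper":-1,"slide":[446,-524,0],"turn":[0,0,22.9]},{"gripper":-1,"slide":[446,-524,0],"turn":[0,0,22.9]}]'
python3 - <<'E'
from h import *
st();go(.48,.08,.125,0)
E
```

```text
time: 1.77
eef_pos: [0.4498, 0.0797, 0.2311]
ee_rot: [3.141, -0.001, -0.001]
ft_force: [-0.3, 0.5, -0.3]
gripper_width: -0.0
1.77 [0.4498 0.0797 0.2311] F [-0.3  0.5 -0.3] w -0.0 q [ 0.04  0.26  1.74 -0.    1.14  1.62]
slide [ 30.3  -0.3 106.1] turn [ 0.  0. -0.] curyaw -0.03 tilt 0.04
```

```bash
python3 -m pendant '[{"gripper":-1,"slide":[0,0,40],"turn":[0,0,0]},{"gripper":-1,"slide":[0,0,80],"turn":[0,0,0]},{"gripper":-1,"slide":[10,0,106],"turn":[0,0,0]},{"gripper":-1,"slide":[30,0,106],"turn":[0,0,0]},{"gripper":-1,"slide":[50,0,106],"turn":[0,0,0]},{"gripper":-1,"slide":[60,0,106],"turn":[0,0,0]},{"gripper":-1,"slide":[68,0,106],"turn":[0,0,0]},{"gripper":-1,"slide":[76,0,106],"turn":[0,0,0]},{"gripper":-1,"slide":[84,0,106],"turn":[0,0,0]},{"gripper":-1,"slide":[92,0,106],"turn":[0,0,0]},{"gripper":-1,"slide":[100,0,106],"turn":[0,0,0]},{"gripper":-1,"slide":[108,0,106],"turn":[0,0,0]},{"gripper":-1,"slide":[116,0,106],"turn":[0,0,0]},{"gripper":-1,"slide":[124,0,106],"turn":[0,0,0]},{"gripper":-1,"slide":[132,0,106],"turn":[0,0,0]},{"gripper":-1,"slide":[138,0,106],"turn":[0,0,0]},{"gripper":-1,"slide":[142,0,106],"turn":[0,0,0]},{"gripper":-1,"slide":[142,0,106],"turn":[0,0,0]}]'
python3 - <<'E'
from h import *
st();a=snap("b_scene","scene");b=snap("b_top","top")
cv2.imwrite("pics/b.png",np.hstack([cv2.resize(a[110:300,180:380],(400,380)),cv2.resize(b[110:300,130:330],(400,380))]))
E
```

```text
time: 3.27
eef_pos: [0.5931, 0.08, 0.1252]
ee_rot: [-3.142, 0.001, -0.001]
ft_force: [-0.8, 0.1, -0.2]
gripper_width: -0.0
3.27 [0.5931 0.08   0.1252] F [-0.8  0.1 -0.2] w -0.0 q [0.03 0.57 1.53 0.   1.04 1.61]
```

View pics/b.png

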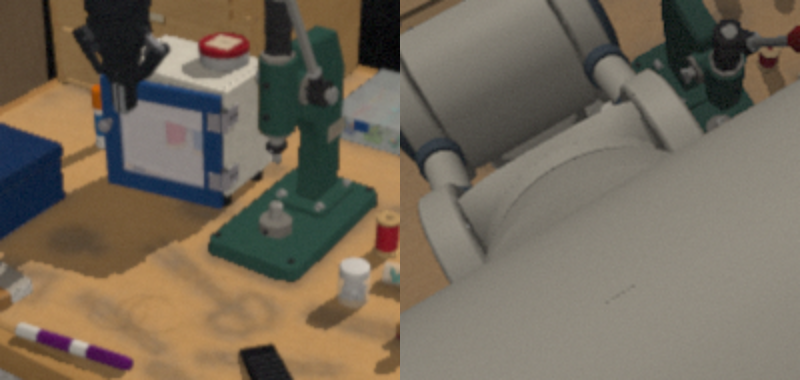

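The door is nearly shut, with the fingers on its upper frame near scene pixel (243,160). I'll keep pushing gently until it stops.

```bash
python3 -m pendant '[{"gripper":-1,"slide":[4,0,0],"turn":[0,0,0]},{"gripper":-1,"slide":[8,0,0],"turn":[0,0,0]},{"gripper":-1,"slide":[11,0,0],"turn":[0,0,0]},{"gripper":-1,"slide":[13,0,0],"turn":[0,0,0]},{"gripper":-1,"slide":[13,0,0],"turn":[0,0,0]}]'; python3 -m pendant '[{"gripper":-1,"slide":[1,0,0],"turn":[0,0,0]},{"gripper":-1,"slide":[2,0,0],"turn":[0,0,0]},{"gripper":-1,"slide":[2,0,0],"turn":[0,0,0]}]'
```

```text
time: 3.78
eef_pos: [0.6057, 0.08, 0.1253]
ee_rot: [-3.142, 0.001, -0.0]
ft_force: [-0.4, -0.4, -0.4]
gripper_width: 0.0004
time: 4.03
eef_pos: [0.6073, 0.08, 0.1252]
ee_rot: [-3.142, 0.001, 0.0]
ft_force: [-1.4, -0.4, -0.3]
gripper_width: -0.0
```

```bash
python3 -m pendant '[{"gripper":-1,"slide":[1,0,0],"turn":[0,0,0]},{"gripper":-1,"slide":[2,0,0],"turn":[0,0,0]},{"gripper":-1,"slide":[2,0,0],"turn":[0,0,0]}]';  python3 -m pendant '[{"gripper":-1,"slide":[1,0,0],"turn":[0,0,0]},{"gripper":-1,"slide":[1.5,0,0],"turn":[0,0,0]},{"gripper":-1,"slide":[1.5,0,0],"turn":[0,0,0]}]'
```

```text
time: 4.28
eef_pos: [0.6094, 0.08, 0.1253]
ee_rot: [3.142, -0.001, 0.0]
ft_force: [-0.9, 0.2, 1.2]
gripper_width: 0.0001
time: 4.53
eef_pos: [0.6108, 0.08, 0.1253]
ee_rot: [-3.142, 0.001, -0.0]
ft_force: [-1.3, 0.1, -0.0]
gripper_width: -0.0
```

```bash
python3 -m pendant '[{"gripper":-1,"slide":[1,0,0],"turn":[0,0,0]},{"gripper":-1,"slide":[1.5,0,0],"turn":[0,0,0]},{"gripper":-1,"slide":[1.5,0,0],"turn":[0,0,0]}]';  python3 -m pendant '[{"gripper":-1,"slide":[1,0,0],"turn":[0,0,0]},{"gripper":-1,"slide":[1.5,0,0],"turn":[0,0,0]},{"gripper":-1,"slide":[1.5,0,0],"turn":[0,0,0]}]'
python3 -c "
from h import *
a=snap('c_scene','scene');cv2.imwrite('pics/c.png',cv2.resize(a[110:240,200:360],(800,650))[:600])"
```

```text
time: 4.78
eef_pos: [0.6123, 0.08, 0.1253]
ee_rot: [-3.142, 0.001, -0.0]
ft_force: [-0.4, 0.9, -0.3]
gripper_width: 0.0002
time: 5.03
eef_pos: [0.6135, 0.08, 0.1252]
ee_rot: [-3.142, 0.001, 0.001]
ft_force: [-2.7, 1.2, 1.7]
gripper_width: 0.0001
```

View pics/c.png

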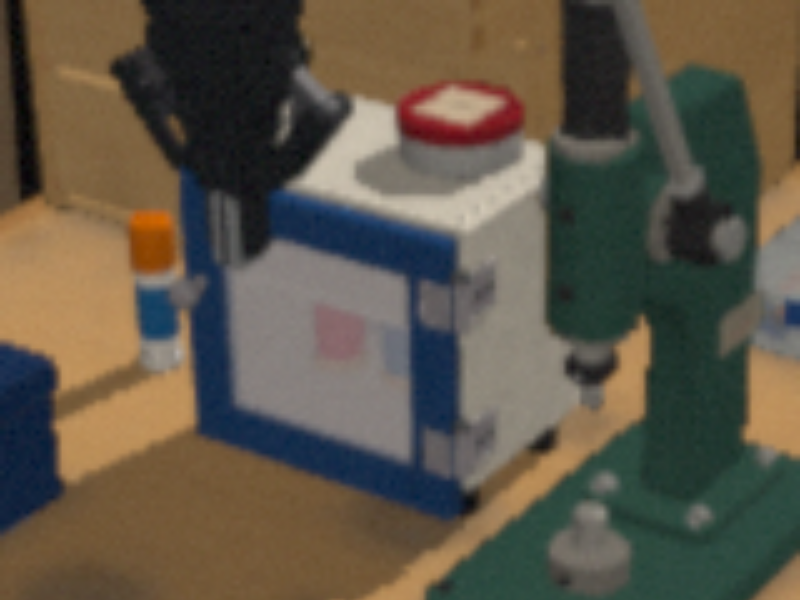

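The door looks essentially shut, with its blue frame flush against the white body. I'll feel for the stop.

```bash
python3 -m pendant '[{"gripper":-1,"slide":[0.7,0,0],"turn":[0,0,0]},{"gripper":-1,"slide":[1,0,0],"turn":[0,0,0]},{"gripper":-1,"slide":[1,0,0],"turn":[0,0,0]}]'; python3 -m pendant '[{"gripper":-1,"slide":[0.7,0,0],"turn":[0,0,0]},{"gripper":-1,"slide":[1,0,0],"turn":[0,0,0]},{"gripper":-1,"slide":[1,0,0],"turn":[0,0,0]}]'
```

```text
time: 5.33
eef_pos: [0.6138, 0.08, 0.1252]
ee_rot: [-3.142, 0.001, 0.003]
ft_force: [-7.8, 0.7, 5.9]
gripper_width: -0.0001
time: 5.58
eef_pos: [0.614, 0.08, 0.1252]
ee_rot: [3.142, -0.001, -0.005]
ft_force: [-13.8, 1.5, 9.2]
gripper_width: -0.0
```

The stop is at TCP x ≈ 0.6137. Now I'll back off and measure the door's lower edge.

```bash
python3 -m pendant '[{"gripper":-1,"slide":[-10,0,0],"turn":[0,0,0]},{"gripper":-1,"slide":[-35,0,0],"turn":[0,0,0]},{"gripper":-1,"slide":[-70,0,0],"turn":[0,0,0]},{"gripper":-1,"slide":[-110,0,-30],"turn":[0,0,0]},{"gripper":-1,"slide":[-150,0,-60],"turn":[0,0,0]},{"gripper":-1,"slide":[-180,0,-100],"turn":[0,0,0]}]'
python3 - <<'E'
from h import *
c=cv2.imread("pics/c_scene.png")
for u,v,z in((197,432,.010),(462,515,.010),(455,235,.157)):
    print("shut",ray("scene",200+u/5,110+v/5,z).round(4))
a=snap('d_scene','scene');cv2.imwrite('pics/d.png',cv2.resize(a[110:240,200:360],(800,650))[:600])
st();go(.365,-.288,.15,49.4)
E
```

```text
time: 6.08
eef_pos: [0.4489, 0.08, 0.2065]
ee_rot: [3.141, -0.001, -0.004]
ft_force: [0.2, -0.6, 0.6]
gripper_width: 0.0001
shut [0.6257 0.1242 0.01  ]
shut [ 0.6332 -0.0337  0.01  ]
shut [ 0.6352 -0.031   0.157 ]
6.13 [0.4467 0.0803 0.2121] F [-2.5  2.3  7.9] w -0.0001 q [ 0.05  0.28  1.78 -0.    1.09  1.62]
slide [-81.6 368.3  62. ] turn [  0.   -0.1 -49.4] curyaw -0.02 tilt 0.08
```

View pics/d.png

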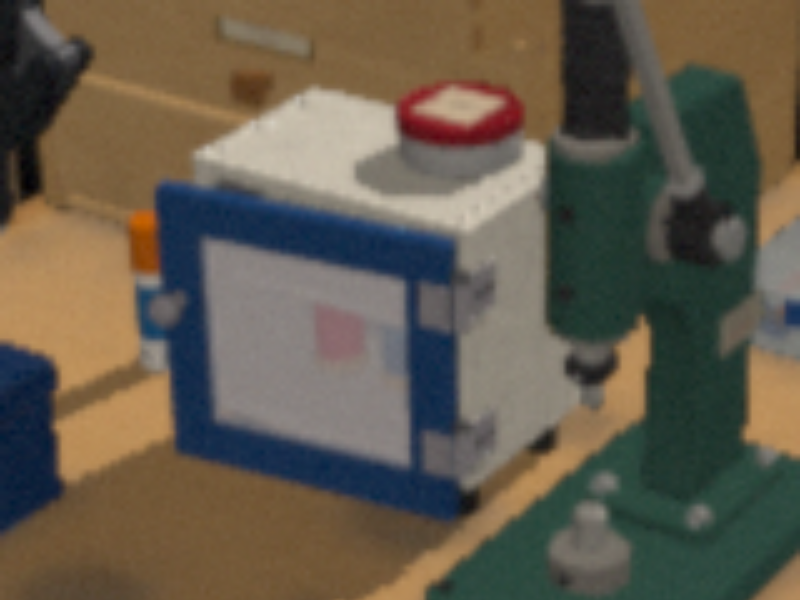

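The door has popped ajar about 0.09 rad, as expected: its free edge moved from about (239,196) to (236,200). Shut, its outer face is at x ≈ 0.625 and its middle at y ≈ 0.04. Now the wedge.

```bash
python3 -c "
from h import *
go(.362,-.292,.06,49.4)
print(ray('scene',200+446/5,110+511/5,.01))"
python3 -m pendant '[{"gripper":1,"slide":[-20,40,0],"turn":[0,0,-7]},{"gripper":1,"slide":[-40,80,0],"turn":[0,0,-14]},{"gripper":1,"slide":[-85,372,62],"turn":[0,0,-49.4]},{"gripper":1,"slide":[-85,372,62],"turn":[0,0,-49.4]},{"gripper":1,"slide":[-85,372,62],"turn":[0,0,-49.4]},{"gripper":1,"slide":[-85,372,62],"turn":[0,0,-49.4]},{"gripper":1,"slide":[-85,372,62],"turn":[0,0,-49.4]},{"gripper":1,"slide":[-85,372,62],"turn":[0,0,-49.4]},{"gripper":1,"slide":[-85,372,62],"turn":[0,0,-49.4]},{"gripper":1,"slide":[-85,372,62],"turn":[0,0,-49.4]},{"gripper":1,"slide":[-85,372,62],"turn":[0,0,-49.4]},{"gripper":1,"slide":[-85,372,62],"turn":[0,0,-49.4]},{"gripper":1,"slide":[-85,372,92],"turn":[0,0,-49.4]},{"gripper":1,"slide":[-85,372,120],"turn":[0,0,-49.4]},{"gripper":1,"slide":[-85,372,150],"turn":[0,0,-49.4]},{"gripper":1,"slide":[-85,372,150],"turn":[0,0,-49.4]}]'
python3 - <<'E'
from h import *
a=snap('e_scene','scene');cv2.imwrite('pics/e.png',cv2.resize(a[220:370,250:410],(640,600)))
st();go(.362,-.292,.006,49.4)
E
```

```text
slide [-84.8 372.3 152. ] turn [  0.   -0.1 -49.4] curyaw -0.02 tilt 0.08
[ 0.63204929 -0.02521746  0.01      ]
time: 7.47
eef_pos: [0.3651, -0.2907, 0.0532]
ee_rot: [-2.851, -1.309, 0.003]
ft_force: [-0.9, 1.3, 0.1]
gripper_width: 0.0855
7.52 [ 0.3656 -0.2911  0.0553] F [-0.   0.5  1.2] w 0.0852 q [-0.8   0.56  1.91 -0.    0.68 -0.09]
slide [-3.1 -1.9 49.3] turn [-0.2 -0.  -0.1] curyaw 49.34 tilt 0.24
```

View pics/e.png

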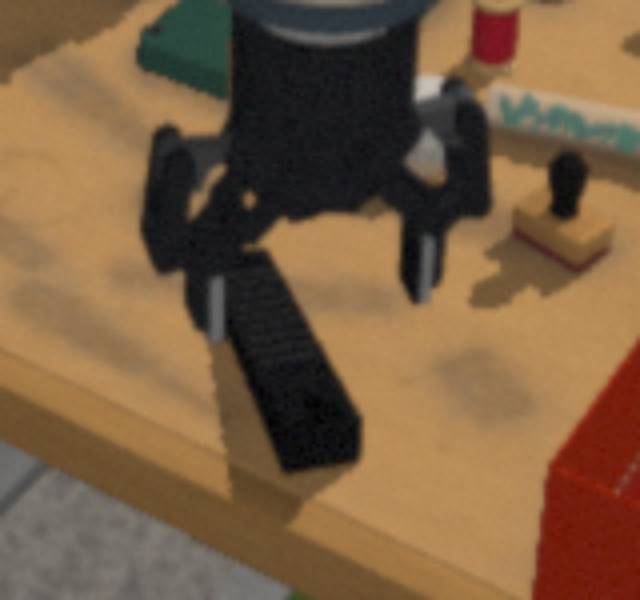

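```bash
python3 -m pendant '[{"gripper":1,"slide":[0,0,0],"turn":[0,0,0]},{"gripper":1,"slide":[0,0,0],"turn":[0,0,0]},{"gripper":1,"slide":[0,0,0],"turn":[0,0,0]}]'
python3 - <<'E'
from h import *
a=snap('e2_scene','scene');cv2.imwrite('pics/e2.png',cv2.resize(a[220:370,250:410],(640,600)))
st();go(.362,-.292,.006,49.4)
E
```

```text
time: 7.77
eef_pos: [0.3672, -0.2925, 0.0583]
ee_rot: [2.852, 1.311, 0.001]
ft_force: [-0.6, 1.2, -0.2]
gripper_width: 0.085
7.82 [ 0.3672 -0.2924  0.0582] F [-0.9 -0.1  0. ] w 0.0852 q [-0.8   0.55  1.9  -0.    0.68 -0.09]
slide [-3.  -4.3 52.2] turn [ 0.2  0.  -0. ] curyaw 49.36 tilt 0.15
```

```bash
python3 -m pendant '[{"gripper":1,"slide":[-3,-4,15],"turn":[0,0,0]},{"gripper":1,"slide":[-3,-4,30],"turn":[0,0,0]},{"gripper":1,"slide":[-3,-4,42],"turn":[0,0,0]},{"gripper":1,"slide":[-3,-4,49],"turn":[0,0,0]},{"gripper":1,"slide":[-3,-4,51],"turn":[0,0,0]},{"gripper":1,"slide":[-3,-4,51],"turn":[0,0,0]},{"gripper":1,"slide":[-3,-4,51],"turn":[0,0,0]}]'
python3 - <<'E'
from h import *
a=snap('f_scene','scene');cv2.imwrite('pics/f.png',cv2.resize(a[220:370,250:410],(640,600)))
st();
E
```

```text
time: 8.4
eef_pos: [0.3617, -0.2917, 0.0064]
ee_rot: [2.854, 1.311, 0.0]
ft_force: [0.6, 0.3, -0.9]
gripper_width: 0.0857
8.45 [ 0.3618 -0.2918  0.0064] F [-0.4  0.8 -0. ] w 0.0857 q [-0.81  0.65  1.94  0.    0.55 -0.1 ]
```

View pics/f.png

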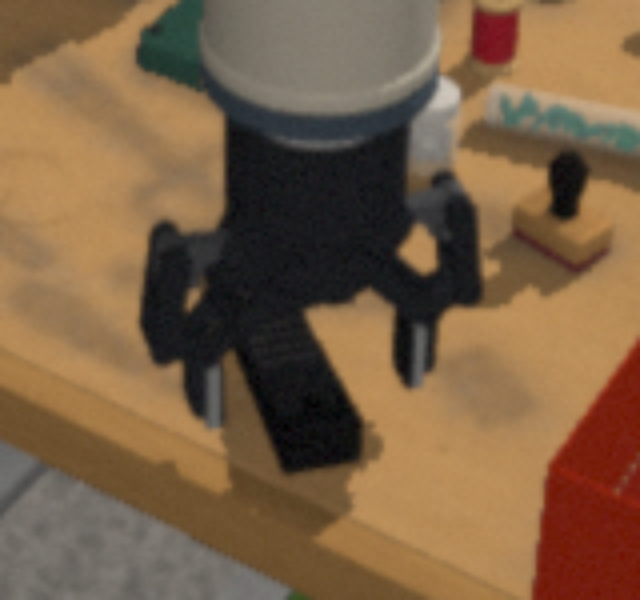

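The open fingers straddle the wedge about 35 mm ahead of its heel. Closing now.

```bash
python3 -m pendant '[{"gripper":-1,"slide":[0,0,0],"turn":[0,0,0]},{"gripper":-1,"slide":[0,0,0],"turn":[0,0,0]},{"gripper":-1,"slide":[0,0,0],"turn":[0,0,0]},{"gripper":-1,"slide":[0,0,0],"turn":[0,0,0]},{"gripper":-1,"slide":[0,0,0],"turn":[0,0,0]},{"gripper":-1,"slide":[0,0,0],"turn":[0,0,0]},{"gripper":-1,"slide":[0,0,0],"turn":[0,0,0]},{"gripper":-1,"slide":[0,0,0],"turn":[0,0,0]}]'
python3 -m pendant '[{"gripper":-1,"slide":[0,0,-10],"turn":[0,0,0]},{"gripper":-1,"slide":[0,0,-25],"turn":[0,0,0]},{"gripper":-1,"slide":[0,0,-30],"turn":[0,0,0]},{"gripper":-1,"slide":[0,0,-30],"turn":[0,0,0]},{"gripper":-1,"slide":[0,0,-30],"turn":[0,0,0]}]'
python3 - <<'E'
from h import *
a=snap('g_scene','scene');cv2.imwrite('pics/g.png',cv2.resize(a[220:370,250:410],(640,600)))
st();
E
```

```text
time: 9.12
eef_pos: [0.3615, -0.2915, 0.0062]
ee_rot: [2.855, 1.311, 0.0]
ft_force: [-1.4, 1.1, 12.1]
gripper_width: 0.0346
time: 9.53
eef_pos: [0.3616, -0.2916, 0.0357]
ee_rot: [2.854, 1.311, 0.0]
ft_force: [-0.0, -0.0, -1.1]
gripper_width: 0.0345
9.58 [ 0.3614 -0.2915  0.0354] F [ 0.8 -0.9 -1.6] w 0.0344 q [-0.81  0.59  1.93 -0.    0.62 -0.1 ]
```

View pics/g.png

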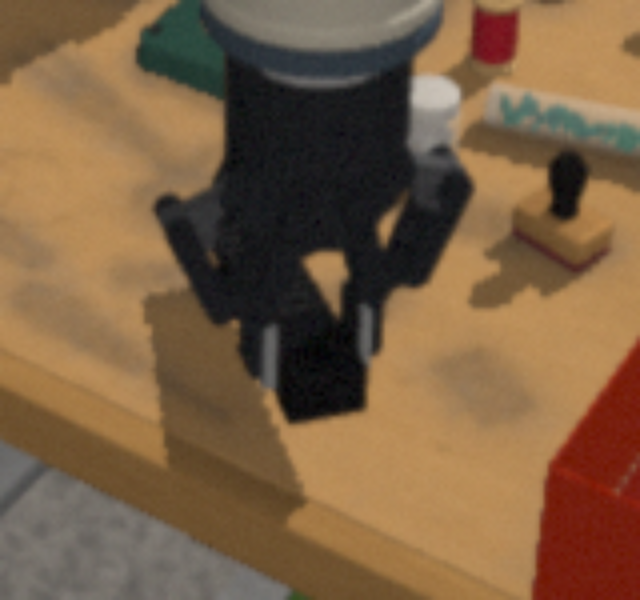

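The wedge is held (opening 34.5 mm) and lifted. I'll check where the marker and the grey item lie on the landing area, then work out the transfer.

```bash
python3 - <<'E'
from h import *
print("pen",ray("top",301,297,.01),ray("top",341,266,.01),"grey",ray("top",258,290,.01),ray("top",285,317,.01),ray("top",275,285,.01))
st();go(.425,.040,.08,0)
E
```

```text
pen [0.32776913 0.01164235 0.01      ] [ 0.34290255 -0.11199635  0.01      ] grey [0.39407585 0.09378715 0.01      ] [0.3066448  0.06862357 0.01      ] [0.38389009 0.05202025 0.01      ]
9.58 [ 0.3614 -0.2915  0.0354] F [ 0.8 -0.9 -1.6] w 0.0344 q [-0.81  0.59  1.93 -0.    0.62 -0.1 ]
slide [ 292.9 -167.7  -44.6] turn [-0.   0.  49.4] curyaw 49.35 tilt 0.0
```

```bash
python3 -m pendant '[{"gripper":-1,"slide":[0,0,-35],"turn":[0,0,0]},{"gripper":-1,"slide":[20,-12,-45],"turn":[0,0,7]},{"gripper":-1,"slide":[45,-27,-45],"turn":[0,0,14]},{"gripper":-1,"slide":[75,-44,-45],"turn":[0,0,21]},{"gripper":-1,"slide":[110,-63,-45],"turn":[0,0,28]},{"gripper":-1,"slide":[145,-83,-45],"turn":[0,0,35]},{"gripper":-1,"slide":[180,-103,-45],"turn":[0,0,42]},{"gripper":-1,"slide":[210,-120,-45],"turn":[0,0,49.4]},{"gripper":-1,"slide":[240,-138,-45],"turn":[0,0,49.4]},{"gripper":-1,"slide":[270,-155,-45],"turn":[0,0,49.4]},{"gripper":-1,"slide":[293,-168,-45],"turn":[0,0,49.4]},{"gripper":-1,"slide":[293,-168,-45],"turn":[0,0,49.4]},{"gripper":-1,"slide":[293,-168,-45],"turn":[0,0,49.4]},{"gripper":-1,"slide":[293,-168,-45],"turn":[0,0,49.4]},{"gripper":-1,"slide":[293,-168,-45],"turn":[0,0,49.4]}]'
python3 - <<'E'
from h import *
a=snap('i_scene','scene');cv2.imwrite('pics/i.png',cv2.resize(a[130:290,170:370],(750,600)))
st();go(.47,.040,.0065,0)
E
```

```text
time: 10.83
eef_pos: [0.4245, 0.0394, 0.0804]
ee_rot: [3.142, -0.003, -0.001]
ft_force: [-0.3, -0.2, -0.9]
gripper_width: 0.0346
10.88 [0.4246 0.0392 0.0805] F [ 0.7  1.4 -1.5] w 0.0346 q [-0.05  0.47  1.99 -0.    0.68  1.53]
slide [45.4 -0.9 74. ] turn [ 0.   0.  -0.1] curyaw -0.14 tilt 0.04
```

View pics/i.png

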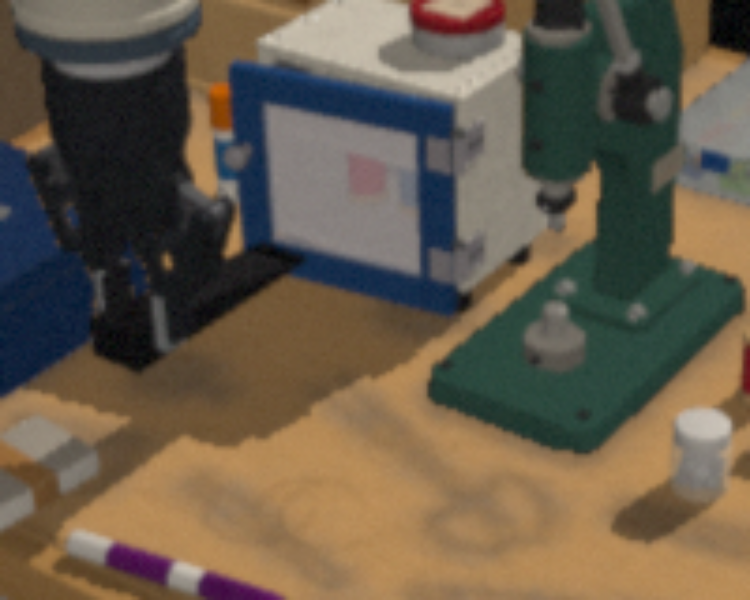

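The wedge is held level with its nose towards the door, at scene (248,198). Lowering it now.

```bash
python3 -c "
from h import *
print(ray('scene',170+300/3.75,130+262/3.75,.077),ray('scene',170+265/3.75,130+247/3.75,.077))"
python3 -m pendant '[{"gripper":-1,"slide":[10,-1,25],"turn":[0,0,0]},{"gripper":-1,"slide":[20,-1,50],"turn":[0,0,0]},{"gripper":-1,"slide":[25,-1,65],"turn":[0,0,0]},{"gripper":-1,"slide":[25,-1,72],"turn":[0,0,0]},{"gripper":-1,"slide":[25,-1,72.5],"turn":[0,0,0]},{"gripper":-1,"slide":[25,-1,72.5],"turn":[0,0,0]}]'
python3 - <<'E'
from h import *
a=snap('j_scene','scene');cv2.imwrite('pics/j.png',cv2.resize(a[130:290,170:370],(750,600)))
st()
E
```

```text
[0.53937998 0.01699579 0.077     ] [0.541943   0.04617454 0.077     ]
time: 11.38
eef_pos: [0.4492, 0.0406, 0.0084]
ee_rot: [-3.142, 0.003, 0.002]
ft_force: [-0.3, 0.1, -0.8]
gripper_width: 0.0344
11.43 [0.4495 0.0407 0.0088] F [-0.3 -0.8 -0.9] w 0.0344 q [-0.04  0.64  1.98 -0.    0.53  1.53]
```

View pics/j.png

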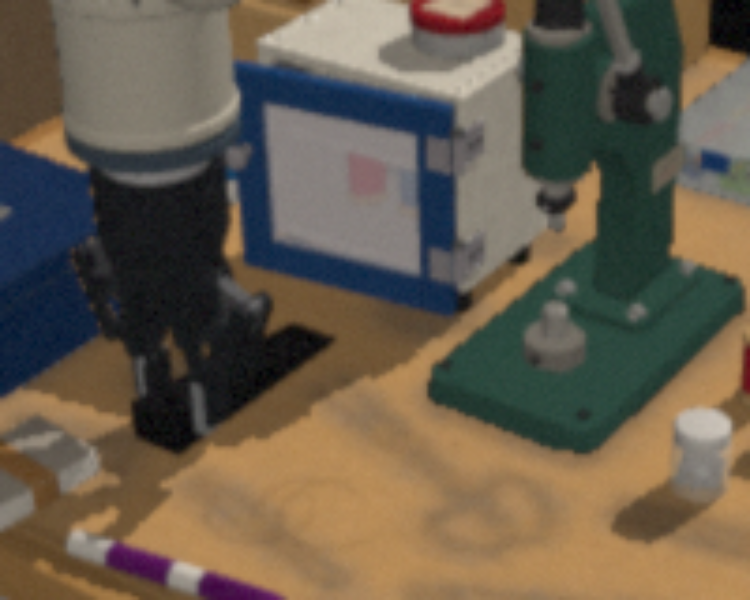

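```bash
python3 -c "
from h import *
print(ray('scene',170+332/3.75,130+340/3.75,.005),ray('scene',170+296/3.75,130+325/3.75,.005));go(.535,.04,.0067,0)"
python3 -m pendant '[{"gripper":-1,"slide":[8,0,1],"turn":[0,0,0]},{"gripper":-1,"slide":[22,0,2],"turn":[0,0,0]},{"gripper":-1,"slide":[37,0,2],"turn":[0,0,0]},{"gripper":-1,"slide":[52,0,2],"turn":[0,0,0]},{"gripper":-1,"slide":[64,0,2],"turn":[0,0,0]},{"gripper":-1,"slide":[72,0,2],"turn":[0,0,0]},{"gripper":-1,"slide":[78,0,2],"turn":[0,0,0]},{"gripper":-1,"slide":[82,0,2],"turn":[0,0,0]},{"gripper":-1,"slide":[85,0,2],"turn":[0,0,0]},{"gripper":-1,"slide":[85,0,2],"turn":[0,0,0]}]'
python3 - <<'E'
from h import *
a=snap('k_scene','scene');cv2.imwrite('pics/k.png',cv2.resize(a[130:290,170:370],(750,600)))
st()
E
```

```text
[0.56783291 0.01892903 0.005     ] [0.56931272 0.04907957 0.005     ]
slide [85.5  0.6  2.1] turn [-0.   0.  -0.1] curyaw -0.1 tilt 0.01
time: 12.27
eef_pos: [0.5351, 0.0412, 0.0064]
ee_rot: [3.142, -0.001, 0.0]
ft_force: [-0.0, 0.5, -2.2]
gripper_width: 0.0346
12.32 [0.5347 0.0412 0.0063] F [ 0.8  0.9 -1.3] w 0.0343 q [-0.03  0.7   1.76  0.    0.68  1.54]
```

View pics/k.png

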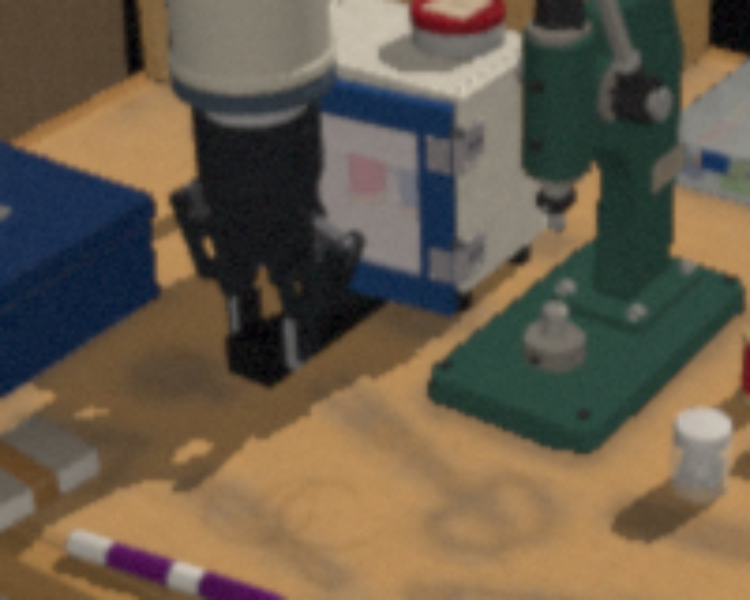

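```bash
python3 -m pendant '[{"gripper":-1,"slide":[3,0,0],"turn":[0,0,0]},{"gripper":-1,"slide":[6,0,0],"turn":[0,0,0]},{"gripper":-1,"slide":[9,0,0],"turn":[0,0,0]},{"gripper":-1,"slide":[11,0,0],"turn":[0,0,0]},{"gripper":-1,"slide":[11,0,0],"turn":[0,0,0]}]'
python3 -m pendant '[{"gripper":-1,"slide":[2,0,0],"turn":[0,0,0]},{"gripper":-1,"slide":[4,0,0],"turn":[0,0,0]},{"gripper":-1,"slide":[4,0,0],"turn":[0,0,0]}]'
python3 -m pendant '[{"gripper":-1,"slide":[2,0,0],"turn":[0,0,0]},{"gripper":-1,"slide":[4,0,0],"turn":[0,0,0]},{"gripper":-1,"slide":[4,0,0],"turn":[0,0,0]}]'
```

```text
time: 12.73
eef_pos: [0.5446, 0.0412, 0.0062]
ee_rot: [-3.141, 0.001, 0.004]
ft_force: [-8.7, 0.6, 8.7]
gripper_width: 0.0346
time: 12.98
eef_pos: [0.5469, 0.0413, 0.0062]
ee_rot: [-3.141, 0.001, 0.009]
ft_force: [-16.8, -0.0, 17.7]
gripper_width: 0.0344
time: 13.23
eef_pos: [0.55, 0.0413, 0.0062]
ee_rot: [-3.141, 0.001, 0.011]
ft_force: [-21.9, -0.2, 21.7]
gripper_width: 0.0346
```

```bash
python3 - <<'E'
from h import *
a=snap('l_scene','scene');cv2.imwrite('pics/l.png',cv2.resize(a[130:250,200:320],(600,600)))
st()
b=snap('l_top','top');cv2.imwrite('pics/lt.png',cv2.resize(b[110:270,130:330],(750,600)))
E
```

```text
13.28 [0.5501 0.0413 0.0062] F [-19.7   0.1  20.8] w 0.0348 q [-0.03  0.71  1.72 -0.    0.72  1.54]
```

View pics/l.png

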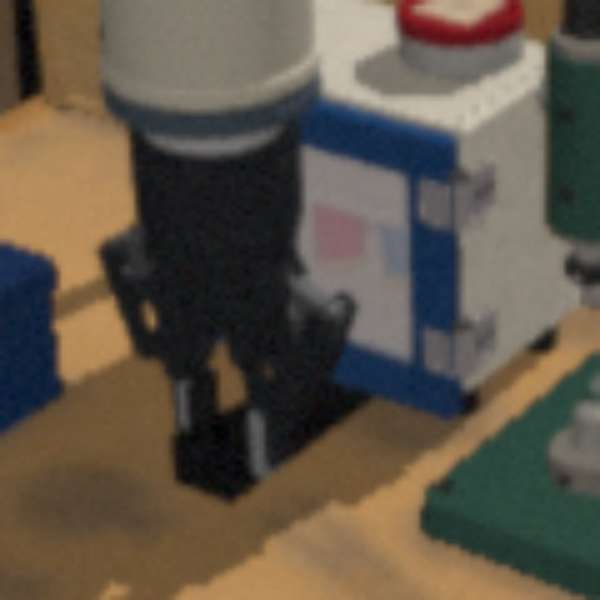

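View pics/lt.png

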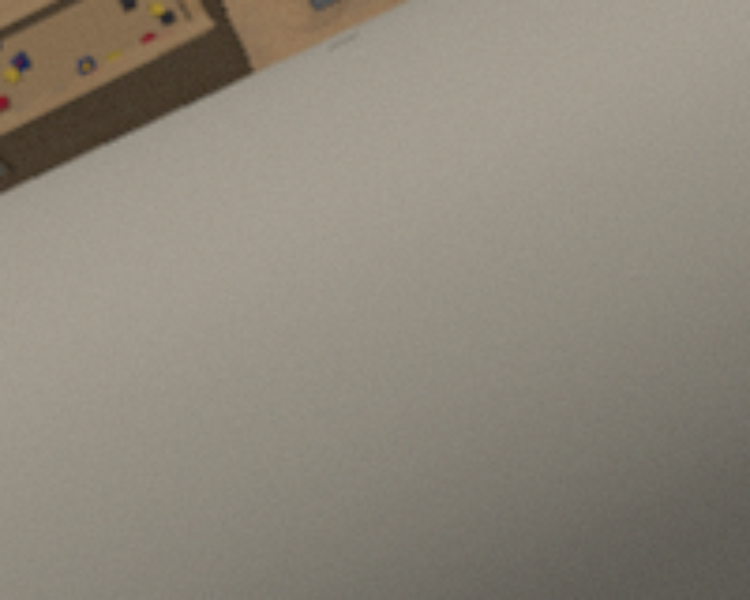

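The wedge is under the edge, at roughly TCP x 0.550, and the door has swung towards shut. The held push also presses down at about 21 N, so I'll let go, let the wedge lie flat, and push on the heel with shut fingers.

```bash
python3 -m pendant '[{"gripper":1,"slide":[0,0,0],"turn":[0,0,0]},{"gripper":1,"slide":[0,0,0],"turn":[0,0,0]},{"gripper":1,"slide":[0,0,0],"turn":[0,0,0]},{"gripper":1,"slide":[0,0,0],"turn":[0,0,0]},{"gripper":1,"slide":[0,0,0],"turn":[0,0,0]},{"gripper":1,"slide":[-4,0,-15],"turn":[0,0,0]},{"gripper":1,"slide":[-4,0,-35],"turn":[0,0,0]},{"gripper":1,"slide":[-20,0,-55],"turn":[0,0,0]},{"gripper":1,"slide":[-45,0,-60],"turn":[0,0,0]},{"gripper":-1,"slide":[-80,0,-60],"turn":[0,0,0]},{"gripper":-1,"slide":[-85,0,-60],"turn":[0,0,0]},{"gripper":-1,"slide":[-85,0,-60],"turn":[0,0,0]},{"gripper":-1,"slide":[-85,0,-60],"turn":[0,0,0]}]'
python3 - <<'E'
from h import *
a=snap('m_scene','scene');cv2.imwrite('pics/m.png',cv2.resize(a[130:290,170:370],(750,600)))
st();go(.475,.04,.009,0)
E
```

```text
time: 14.42
eef_pos: [0.4694, 0.0412, 0.0664]
ee_rot: [3.142, -0.001, 0.001]
ft_force: [0.6, 0.1, 0.1]
gripper_width: 0.0391
14.47 [0.4701 0.0412 0.0664] F [0.5 0.  0.3] w 0.0307 q [-0.04  0.54  1.89  0.    0.71  1.53]
slide [ 4.9  1.2 57.4] turn [ 0.  -0.1 -0.1] curyaw -0.05 tilt 0.07
```

View pics/m.png

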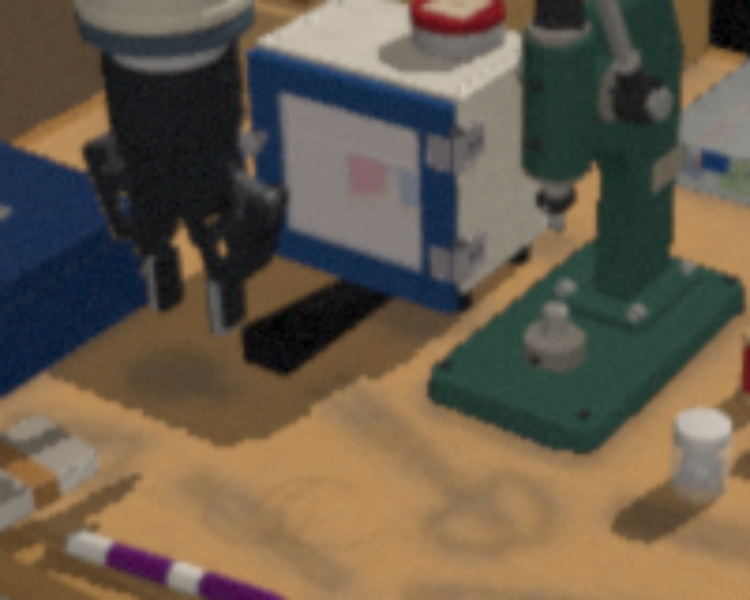

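The door is shut now (its top frame is flush) with the wedge under it, heel at scene (235–247, 222–229). Next I'll measure the heel and push it in.

```bash
python3 - <<'E'
from h import *
f=lambda u,v,z:ray('scene',170+u/3.75,130+v/3.75,z).round(4)
print(f(245,361,0),f(287,374,0),f(244,330,.027),f(287,346,.027))
E
python3 -m pendant '[{"gripper":-1,"slide":[0,1,20],"turn":[0,0,0]},{"gripper":-1,"slide":[0,1,40],"turn":[0,0,0]},{"gripper":-1,"slide":[0,1,52],"turn":[0,0,0]},{"gripper":-1,"slide":[0,1,56],"turn":[0,0,0]},{"gripper":-1,"slide":[0,1,56],"turn":[0,0,0]},{"gripper":-1,"slide":[0,1,56],"turn":[0,0,0]}]'
python3 - <<'E'
from h import *
a=snap('n_scene','scene');cv2.imwrite('pics/n.png',cv2.resize(a[130:290,170:370],(750,600)))
st()
E
```

```text
[0.5247 0.055  0.    ] [0.5277 0.0237 0.    ] [0.5207 0.0499 0.027 ] [0.521  0.0163 0.027 ]
time: 14.97
eef_pos: [0.4695, 0.0402, 0.0104]
ee_rot: [-3.142, 0.001, -0.0]
ft_force: [-0.4, -0.7, 0.4]
gripper_width: 0.0
15.02 [0.4696 0.0402 0.0107] F [ 0.1  0.1 -0.1] w -0.0 q [-0.04  0.65  1.93  0.    0.57  1.53]
```

View pics/n.png

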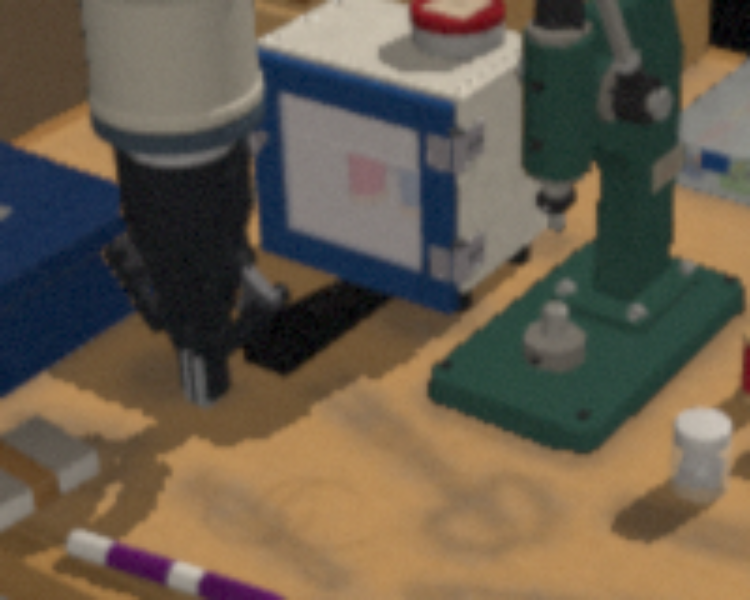

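```bash
python3 -m pendant '[{"gripper":-1,"slide":[10,2,0],"turn":[0,0,0]},{"gripper":-1,"slide":[22,2,0],"turn":[0,0,0]},{"gripper":-1,"slide":[30,2,0],"turn":[0,0,0]},{"gripper":-1,"slide":[36,2,0],"turn":[0,0,0]},{"gripper":-1,"slide":[40,2,0],"turn":[0,0,0]},{"gripper":-1,"slide":[42,2,0],"turn":[0,0,0]},{"gripper":-1,"slide":[42,2,0],"turn":[0,0,0]}]'
python3 -m pendant '[{"gripper":-1,"slide":[1,0,0],"turn":[0,0,0]},{"gripper":-1,"slide":[2,0,0],"turn":[0,0,0]},{"gripper":-1,"slide":[2,0,0],"turn":[0,0,0]}]'
python3 -m pendant '[{"gripper":-1,"slide":[1,0,0],"turn":[0,0,0]},{"gripper":-1,"slide":[3,0,0],"turn":[0,0,0]},{"gripper":-1,"slide":[3,0,0],"turn":[0,0,0]}]'
```

```text
time: 15.6
eef_pos: [0.5111, 0.0382, 0.0103]
ee_rot: [3.142, -0.001, 0.0]
ft_force: [-0.8, -1.1, 0.4]
gripper_width: -0.0003
time: 15.85
eef_pos: [0.5127, 0.0382, 0.0103]
ee_rot: [-3.142, 0.001, 0.0]
ft_force: [-0.2, -0.2, -0.9]
gripper_width: -0.0001
time: 16.1
eef_pos: [0.5133, 0.0383, 0.0101]
ee_rot: [-3.141, 0.001, 0.008]
ft_force: [-11.3, -1.3, 8.8]
gripper_width: -0.0005
```

Contact is at TCP x ≈ 0.5130, so the heel is at about 0.524. I need roughly 12 mm more.

```bash
python3 -m pendant '[{"gripper":-1,"slide":[1,0,0],"turn":[0,0,0]},{"gripper":-1,"slide":[3,0,0],"turn":[0,0,0]},{"gripper":-1,"slide":[3,0,0],"turn":[0,0,0]}]'
python3 -m pendant '[{"gripper":-1,"slide":[1,0,0],"turn":[0,0,0]},{"gripper":-1,"slide":[3,0,0],"turn":[0,0,0]},{"gripper":-1,"slide":[3,0,0],"turn":[0,0,0]}]'
python3 -m pendant '[{"gripper":-1,"slide":[1,0,0],"turn":[0,0,0]},{"gripper":-1,"slide":[3,0,0],"turn":[0,0,0]},{"gripper":-1,"slide":[3,0,0],"turn":[0,0,0]}]'
```

```text
time: 16.35
eef_pos: [0.515, 0.0383, 0.01]
ee_rot: [-3.141, 0.001, 0.011]
ft_force: [-16.8, -0.1, 14.4]
gripper_width: 0.0001
time: 16.6
eef_pos: [0.5183, 0.0383, 0.01]
ee_rot: [-3.141, 0.001, 0.01]
ft_force: [-14.3, -1.5, 10.3]
gripper_width: 0.0001
time: 16.85
eef_pos: [0.5207, 0.0383, 0.0099]
ee_rot: [-3.141, 0.001, 0.012]
ft_force: [-18.6, -0.7, 14.3]
gripper_width: -0.0003
```

```bash
python3 -m pendant '[{"gripper":-1,"slide":[1,0,0],"turn":[0,0,0]},{"gripper":-1,"slide":[3,0,0],"turn":[0,0,0]},{"gripper":-1,"slide":[3,0,0],"turn":[0,0,0]}]'
python3 -m pendant '[{"gripper":-1,"slide":[1,0,0],"turn":[0,0,0]},{"gripper":-1,"slide":[2.5,0,0],"turn":[0,0,0]},{"gripper":-1,"slide":[2.5,0,0],"turn":[0,0,0]}]'
```

```text
time: 17.1
eef_pos: [0.524, 0.0383, 0.0099]
ee_rot: [-3.141, 0.001, 0.011]
ft_force: [-15.9, -0.9, 10.3]
gripper_width: -0.0
time: 17.35
eef_pos: [0.5261, 0.0383, 0.0099]
ee_rot: [-3.141, 0.001, 0.012]
ft_force: [-17.9, -0.9, 12.6]
gripper_width: -0.0005
```

That's about 13 mm of travel under load. I'll back off and look.

```bash
python3 -m pendant '[{"gripper":-1,"slide":[-10,0,0],"turn":[0,0,0]},{"gripper":-1,"slide":[-40,0,0],"turn":[0,0,0]},{"gripper":-1,"slide":[-75,0,-10],"turn":[0,0,0]},{"gripper":-1,"slide":[-90,40,-50],"turn":[0,0,0]},{"gripper":-1,"slide":[-100,80,-90],"turn":[0,0,0]},{"gripper":-1,"slide":[-105,120,-130],"turn":[0,0,0]},{"gripper":-1,"slide":[-110,160,-160],"turn":[0,0,0]},{"gripper":-1,"slide":[-110,200,-170],"turn":[0,0,0]},{"gripper":-1,"slide":[-110,240,-180],"turn":[0,0,0]},{"gripper":-1,"slide":[-110,280,-190],"turn":[0,0,0]},{"gripper":-1,"slide":[-110,320,-190],"turn":[0,0,0]},{"gripper":-1,"slide":[-110,320,-190],"turn":[0,0,0]},{"gripper":-1,"slide":[-110,320,-190],"turn":[0,0,0]}]'
python3 - <<'E'
from h import *
a=snap('o_scene','scene');cv2.imwrite('pics/o.png',cv2.resize(a[120:280,190:350],(600,600),interpolation=cv2.INTER_CUBIC))
b=snap('o_top','top');cv2.imwrite('pics/ot.png',cv2.resize(b[110:270,150:350],(750,600),interpolation=cv2.INTER_CUBIC))
st()
E
```

```text
time: 18.43
eef_pos: [0.4207, -0.288, 0.2019]
ee_rot: [3.138, -0.006, 0.005]
ft_force: [-0.3, 0.3, -0.0]
gripper_width: 0.0002
18.53 [ 0.4199 -0.2836  0.2005] F [ 0.2  0.6 -0.4] w -0.0 q [-0.71  0.36  1.67 -0.    1.1   0.86]
```

View pics/o.png

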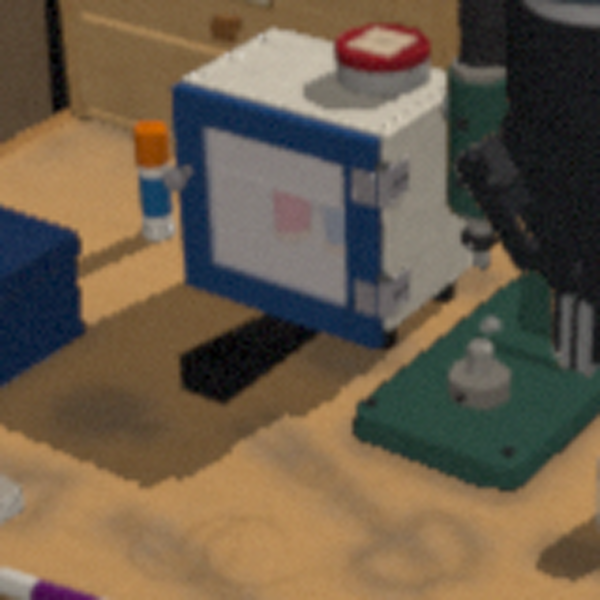

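View pics/ot.png

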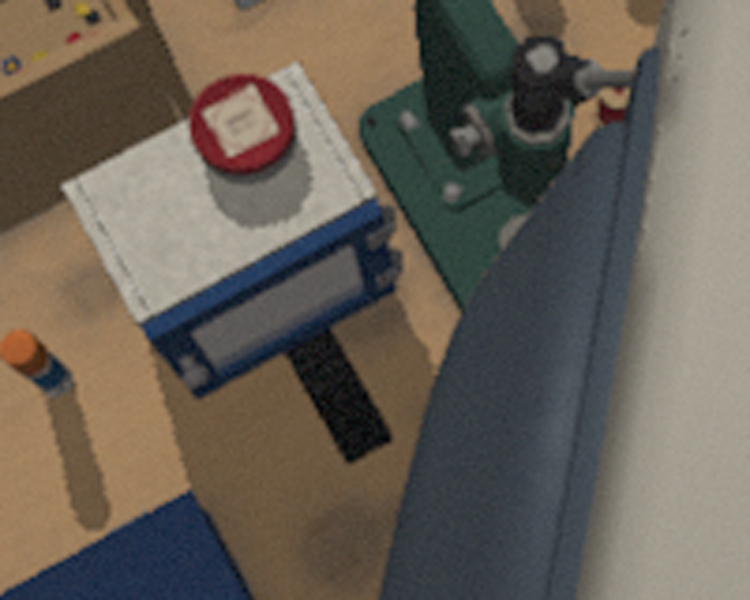

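The door is flush and the wedge lies under its middle, with its heel in the top view at (243–254, 228–233). I'll check insertion and lift numerically against the earlier shut, hanging picture.

```bash
python3 - <<'E'
from h import *
T=lambda u,v,z:ray('top',150+u/3.75,110+v/3.75,z)[:2].round(4)
S=lambda u,v,z:ray('scene',190+u/3.75,120+v/3.75,z)[:2].round(4)
print("heel top",T(350,462,.0),T(392,438,.02),"scene low",S(182,388,0),S(222,402,0),"top",S(181,354,.027),S(223,373,.027))
c=cv2.imread("pics/c_scene.png").astype(float);o=cv2.imread("pics/o_scene.png").astype(float)
def edges(im,u):
    col=(im[:,u-1:u+2,0]-im[:,u-1:u+2,2]).mean(1)  # B-R: high on blue
    def cross(v0,v1):
        for v in range(v0,v1):
            a,b=col[v],col[v+1]
            if (a-20)*(b-20)<=0 and a!=b: return v+(20-a)/(b-a)
    return cross
for u in (258,264,270,276,282,286):
    ec,eo=edges(c,u),edges(o,u)
    print(u,"top",ec(135,170),eo(135,170),"low",[ (lambda col:[round(float(v+(20-col[v])/(col[v+1]-col[v])),2) for v in range(190,220) if col[v]>20>=col[v+1]])((im[:,u-1:u+2,0]-im[:,u-1:u+2,2]).mean(1)) for im in(c,o)])
print("px per mm up",(np.array(proj('scene',(.625,.0,.02)))-proj('scene',(.625,.0,.01)))/10)
E
```

```text
heel top [0.5374 0.0574] [0.5334 0.0255] scene low [0.5382 0.0563] [0.5395 0.0251] top [0.5369 0.0536] [0.534 0.018]
258 top 147.90384615384616 147.03030303030303 low [[202.41], [201.44]]
264 top 149.57983193277312 148.609756097561 low [[204.43], [204.74]]
270 top 151.13492063492063 150.37593984962405 low [[206.6], [206.78]]
276 top 153.06060606060606 152.056 low [[208.75], [207.86]]
282 top 154.5785123966942 153.6220472440945 low [[193.5, 210.78], [191.83, 209.9]]
286 top 155.66412213740458 154.74789915966386 low [[195.55, 212.31], [194.51, 211.37]]
px per mm up [-0.01141447 -0.35242678]
```

```bash
python3 -m pendant '[{"gripper":-1,"slide":[0,0,0],"turn":[0,0,0]},{"gripper":-1,"slide":[0,0,0],"turn":[0,0,0]},{"gripper":-1,"slide":[0,0,0],"turn":[0,0,0]},{"gripper":-1,"slide":[0,0,0],"turn":[0,0,0]},{"gripper":-1,"slide":[0,0,0],"turn":[0,0,0]},{"gripper":-1,"slide":[0,0,0],"turn":[0,0,0]},{"gripper":-1,"slide":[0,0,0],"turn":[0,0,0]},{"gripper":-1,"slide":[0,0,0],"turn":[0,0,0]},{"gripper":-1,"slide":[0,0,0],"turn":[0,0,0]},{"gripper":-1,"slide":[0,0,0],"turn":[0,0,0]},{"gripper":-1,"slide":[0,0,0],"turn":[0,0,0]},{"gripper":-1,"slide":[0,0,0],"turn":[0,0,0]}]'
python3 - <<'E'
from h import *
p=snap('p_scene','scene').astype(float);c=cv2.imread("pics/c_scene.png").astype(float);o=cv2.imread("pics/o_scene.png").astype(float);a=cv2.imread("pics/a_scene.png").astype(float)
for u in(242,245,248,276,284):
    print(u,[[round(float(v+(20-k[v])/(k[v+1]-k[v])),2) for v in range(188,220) if k[v]>20>=k[v+1]] for k in [(im[:,u-1:u+2,0]-im[:,u-1:u+2,2]).mean(1) for im in(c,o,p)]])
# bystanders: mean change vs first picture
for n,(u0,u1,v0,v1) in dict(jar=(346,370,238,268),stamp=(378,402,256,290),reel=(367,382,214,238)).items():
    print(n,np.abs(p-a)[v0:v1,u0:u1].mean().round(1))
cv2.imwrite("pics/p.png",np.hstack([cv2.resize(x[190:300,330:420],(390,477)) for x in(a,p)]).astype(np.uint8));st()
E
```

```text
time: 19.53
eef_pos: [0.4201, -0.2818, 0.2003]
ee_rot: [3.142, -0.001, -0.0]
ft_force: [-0.9, -0.2, -0.6]
gripper_width: 0.0001
242 [[196.85], [195.9], [195.97]]
245 [[197.95], [196.9], [196.92]]
248 [[198.94], [197.9], [197.98]]
276 [[208.75], [207.86], [207.81]]
284 [[196.38, 211.61], [196.0, 210.58], [195.77, 210.6]]
jar 3.4
stamp 3.3
reel 3.2
19.58 [ 0.4201 -0.2818  0.2003] F [0.8 0.1 0.1] w 0.0001 q [-0.71  0.36  1.68 -0.    1.1   0.86]
```

View pics/p.png

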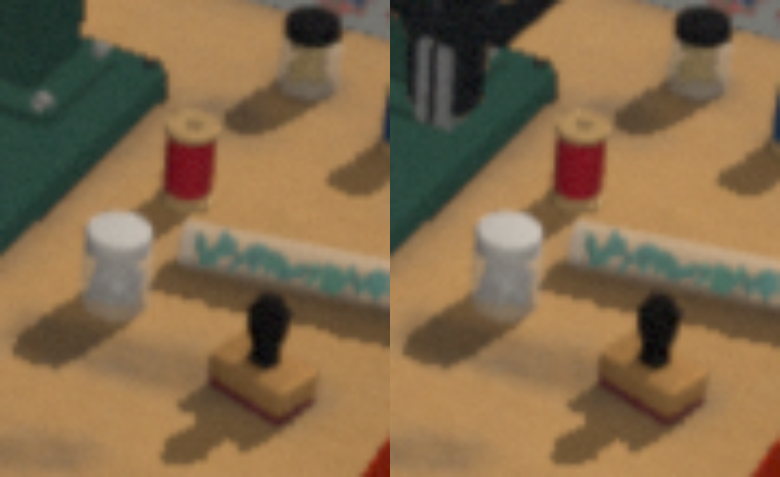

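The lower edge is raised evenly, about 1 px (2.6–2.9 mm), along its whole width and has held steady for 1 s. The jar, reel and stamp are unmoved and the robot is clear.

```bash
python3 -c "
from rig import finish_job
print(finish_job())"
```

```text
the job is handed in; nothing more can be done
None
```

The door is shut and held by the jammed wedge, and I handed the job in at about 19.6 s of the 67 s allowed.

I pushed the door to with the shut fingers until I felt it stop; it then popped ajar on its spring pin, as described. I carried the wedge over by its heel end, slid its nose in under the middle of the door, and let go. Then I drove it home with the shut fingers on its heel, at about 15–18 N level push, and withdrew.

**Last checks:**
- **Door:** it is flush, and its lower edge is evenly raised along its width by about 1 px, or 2.6–2.9 mm. It had not moved after a further second with the robot clear.
- **Wedge:** its nose is about 62 mm behind the door's outer face, and it looks flat in the pictures.
- **Bystanders:** the jar, reel and stamp are unmoved between the first and last pictures.

**Disagreements:**
- **Door face position:** I first estimated the shut door's outer face at x 0.620–0.621 m from the cupboard roof. Touching the door and the picture of its lower edge put it at about 0.625 m, and I worked with 0.625 m.
- **Downward push:** the first push, with the wedge still gripped, also pressed down with about 21 N, so I switched to pushing on the heel. The heel push still pressed down with 9–14 N.

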